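# Cap the sample tube and stir the bead bath round it

### The arm

A 6-joint arm with a two-finger parallel gripper is mounted at the origin on the work surface. World frame = base frame: x ahead of the robot, y to its left, z up, the work surface at z = 0. Lengths are in m, angles in degrees, forces in N, time in s.
With the tool pointing down it reaches from about 0.4 to 0.825 m from the base axis. Payload 7 kg.
Tool frame: the origin (TCP) lies midway between the tips of the shut fingers; the grasp point (between the pads) lies 19 mm behind it; z points along the fingers, x is the direction in which the jaws open and shut, and the axes are right-handed (so a half turn about z gives the same grasp; the last joint's range is limited). The gripper opens to 88 mm and grips with 3 to 60 N. Pads are 19 mm wide; open, the fingers measure 130 mm over their backs; the gripper's body (78 mm by 193 mm) begins 47 mm behind the grasp point.
Start: joints at [85.09, 20.546, 0.682, 0, -70.136, -16.507], TCP at [0.246, 0.628, 0.227] pointing down, gripper open.
Joint ranges: [-176.03, 176.03], [-82.01, 121.73], [-58.28, 71.71], [-173.87, 95.51], [-174.79, -0.11], [-173.66, 173.66]. Speed limits (degrees/s): [136.94, 136.94, 172.46, 180, 180, 180].

### API

Orientations are given as [roll, pitch, yaw] about the fixed x, y, z axes, in that order (R = Rz(yaw) Ry(pitch) Rx(roll)).
In Python, from plant import * gives the robot as it stands. The module is installed in compiled form; this text tells all that it offers.
- The arm moves only by the shell command python3 -m pendant 'ROWS' [OPENING]. ROWS is JSON, a list that holds one entry, the list of rows, each a list of 6 numbers: the shift along the world's x, y, z in mm, then the turn, a rotation vector about the world's x, y, z in degrees. A call has 1 to 10 rows; each row is the pose to reach, as a shift and turn from the pose commanded when the call began; what a row does not reach only later rows make up. A row lasts 1/8 s, in which the tool goes at most 62.5 mm and 10.7 degrees, less where a joint would pass 70% of its speed; a pose out of reach is approached as far as the arm can. A call with a gripper value outside its range is refused whole. OPENING is the closure, from -1 (fully open) to 1 (shut), set as the call begins (- or left out, the last holds). The fingers move at their own pace and stop on an object; the grip force is fixed at half the most. Time passes only in rows, so rows that repeat a pose let the fingers close. It gives the time, the measured TCP pose, the force and the opening at its end, in the units of the state.
- get_obs(): the state, without advancing time (a new reading comes with each control period).
- snapshot(name): name is "side" or "top"; returns a dict with "pixels" (384x512x3 uint8, red, green, blue), "depth" (384x512 float32, m along the optical axis (not along the pixel's ray), 0 where there is no reading), "fx", "fy", "cx", "cy" (pixels), "pose" (4x4, takes a point from camera to world coordinates). Camera axes: x right, y down, z forward; pixel columns grow to the right and rows downward; lengths in m; the calibration is good to about 2 mm. A picture is of the moment at which its call begins.
- close_job(): hands the job in, once; it reports no verdict.
The state is a dict: "clock": time; "joint_pos": joint angles; "qvel": joint speeds; "tau": joint torques, N m; "tool_pos": TCP position; "orientation": TCP orientation; "force": force on the tool from outside, world axes, zero at the start; "moment": the same for the moment, N m; "opening": finger opening in m.
Only numpy, scipy, OpenCV 4.12 (cv2) and the standard library are available. Lean on these libraries where they do the work, as an engineer would, in place of code of your own. Each camera call takes 0.05 s, during which the arm holds its last target. There are 200 camera calls.

### The job

First press the open flip cap of the sample tube in the bead bath fully shut, so that no bead can get in. Then take the stirring rod from its sloping rest, press its tip gently on the bath's sprung floor just inside the red rim mark until you feel the floor give, and stir the beads twice right round the tube, clockwise as seen from above and back to the mark, keeping the tip close to the floor. Lay the rod back home in its rest, with all the beads still in the bath and nothing else on the bench disturbed.

Things in the scene. Friction and masses are not known exactly. Their poses are not given: they have to be found in the camera images.
- bath: round white bead bath, fixed, 200 mm across, 70 mm tall, black ring on its rim. Origin: centre of its underside, z up. Open round well, inner radius 82 mm; flat sprung floor plate 20 mm above the origin (gives from 2 N, 3 mm down in all), rim 50 mm above it; beads lie round the middle collar. Red mark on the rim at the bath's own +x. Clockwise from above: from the mark (+x) to -y, -x, +y
- tube: sample tube, fixed upright on the bath's axis, 29 mm across with a blue neck 34 mm across, mouth 98 mm above the bath's underside, held by a metal collar of radius 21 mm up to 60 mm above the bath's underside (moat 61 mm wide). Origin on the axis at the bath's underside, axes as the bath's
- cap (a joint): angle of the tube's blue hinged flip cap, rad: 0 fully shut (flat), about 1.57 standing upright, 2.3 leaning back as far as it goes. Stiff hinge: it stays where it is left and takes about 4 N at the lip to move
- cap_hinge (a point): the cap's hinge pin, 20 mm from the tube's axis on the side away from the red mark, 100 mm above the bath's underside; the pin lies along the bath's y. The cap is a disc 36 mm across and 8 mm thick whose centre is 20 mm from the pin; shut, its flat top is 108 mm above the bath's underside
- cap_lip (a point): the thumb lip of the cap, 42 mm from the hinge pin, on the red mark's side when shut
- rod: stirring rod, 200 mm long: steel, 10 mm thick, lower 130 mm; green grip sleeve, 14 mm thick, upper 70 mm. Origin at the tip, z along the rod to the sleeve end. 80 g. It starts leaning in the rest, 30 degrees from upright
- rod_tip (a point): flat lower end of the rod (its origin)
- rod_top (a point): upper end of the green sleeve, 200 mm from the tip
- rest: grey sloping rod rest, fixed: base plate 130 x 80 x 12 mm and an open V trough sloped 30 degrees from upright, which carries the rod's lower 111 mm from beneath; open on top (its own +x, upward side). Origin: centre of its underside. The rod's sleeve end leans towards the rest's own -x
- rest_foot (a point): where the rod's tip stands when it is home in the rest (on the foot plate)
- rest_top (a point): where the rod's sleeve end is when it is home in the rest
- bead1_center (a point): centre of a loose white bead, a ball 20 mm across, 14 g, on the bath floor
- bead2_center (a point): centre of a loose white bead, a ball 20 mm across, 14 g, on the bath floor
- bead3_center (a point): centre of a loose white bead, a ball 20 mm across, 14 g, on the bath floor
- bead4_center (a point): centre of a loose white bead, a ball 20 mm across, 14 g, on the bath floor
- bead5_center (a point): centre of a loose orange bead, a ball 20 mm across, 14 g, on the bath floor
- bead6_center (a point): centre of a loose orange bead, a ball 20 mm across, 14 g, on the bath floor
- bead7_center (a point): centre of a loose orange bead, a ball 20 mm across, 14 g, on the bath floor
- bead8_center (a point): centre of a loose orange bead, a ball 20 mm across, 14 g, on the bath floor
- wash_bottle: white squeeze wash bottle, blue cap and spout, 68 mm across, 185 mm tall; loose. Origin: centre of its underside. A bystander
- jar: amber specimen jar with black cap, 52 mm across, 70 mm tall; loose. Origin: centre of its underside. A bystander
- brush: small brush lying flat on the bench; loose. Origin: centre of its underside. A bystander
- slide_tray: open red plastic tray, 100 x 75 x 30 mm; loose. Origin: centre of its underside. A bystander
Mind the look-alikes: they are no part of the job. Leave any pink look-alike of the rest alone.

How it is judged (in metres and radians):
On the way, in this order (a step that is already met when the one before it is completed fails the run):
1. the tube's cap is pressed fully shut (joint below 0.08 rad) while the rod is still in its rest (value of joint cap below 0.08 rad and distance of rod from where it was at the start of the episode below 0.03 m), for 0.1 s.
2. the rod's tip presses on the bath's sprung floor just inside the red mark (over 2 N, tip within 6 mm of the floor, within 20 mm either side of the mark's radius line) (z of rod_tip in the frame of bath below 0.026 m and x of rod_tip in the frame of bath above 0.02 m and horizontal distance between rod_tip and bath below 0.08 m and y of rod_tip in the frame of bath between -0.02 and 0.02 m and contact force between rod and bath above 2 N), for 0.02 s.
3. first turn: the tip, less than 10 mm above the floor, passes right of the mark (bath -y side) (z of rod_tip in the frame of bath below 0.03 m and horizontal distance between rod_tip and bath below 0.08 m and y of rod_tip in the frame of bath below -0.02 m), for 0.04 s.
4. first turn: the tip, less than 10 mm above the floor, passes opposite the mark (bath -x side) (z of rod_tip in the frame of bath below 0.03 m and horizontal distance between rod_tip and bath below 0.08 m and x of rod_tip in the frame of bath below -0.02 m), for 0.04 s.
5. first turn: the tip, less than 10 mm above the floor, passes left of the mark (bath +y side) (z of rod_tip in the frame of bath below 0.03 m and horizontal distance between rod_tip and bath below 0.08 m and y of rod_tip in the frame of bath above 0.02 m), for 0.04 s.
6. first turn: the tip, less than 10 mm above the floor, passes back at the mark (bath +x side) (z of rod_tip in the frame of bath below 0.03 m and horizontal distance between rod_tip and bath below 0.08 m and x of rod_tip in the frame of bath above 0.02 m), for 0.04 s.
7. second turn: the tip, less than 10 mm above the floor, passes right of the mark (bath -y side) (all of step 3), for 0.04 s.
8. second turn: the tip, less than 10 mm above the floor, passes opposite the mark (bath -x side) (all of step 4), for 0.04 s.
9. second turn: the tip, less than 10 mm above the floor, passes left of the mark (bath +y side) (all of step 5), for 0.04 s.
10. second turn: the tip, less than 10 mm above the floor, passes back at the mark (bath +x side) (all of step 6), for 0.04 s.
At the end, for the whole second after the job is handed in: The cap is shut (below 0.08 rad); all eight beads lie in the bath well, at least one of each pair (1 and 2, 3 and 4, 5 and 6, 7 and 8) at least 15 mm from where it began; the rod lies released and still in its rest, tip within 20 mm of rest_foot and sleeve end within 20 mm of rest_top (value of joint cap below 0.08 rad and horizontal distance between each of bead1_center, bead2_center, bead3_center, bead4_center, bead5_center, bead6_center, bead7_center, bead8_center and bath below 0.083 m and z of each of bead1_center, bead2_center, bead3_center, bead4_center, bead5_center, bead6_center, bead7_center, bead8_center in the frame of bath below 0.06 m and distance of any of bead1_center, bead2_center from where it was at the start of the episode above 0.015 m and distance of any of bead3_center, bead4_center from where it was at the start of the episode above 0.015 m and distance of any of bead5_center, bead6_center from where it was at the start of the episode above 0.015 m and distance of any of bead7_center, bead8_center from where it was at the start of the episode above 0.015 m and distance between rod_tip and rest_foot below 0.02 m and distance between rod_top and rest_top below 0.02 m and linear speed of rod below 0.02 m/s); the robot touches nothing.
It fails at once if the rod strikes or presses the bath with more than 20 N (contact force between rod and bath above 20 N).
It fails at once if a bystander is disturbed: the wash bottle, jar, brush or slide tray is moved more than 25 mm (distance of any of wash_bottle, jar, brush, slide_tray from where it was at the start of the episode above 0.025 m).
It also fails if it takes over 72 s, if anything falls off the work surface, if the arm or the gripper's body presses on something with over 40 N, if the wrist force passes 120 N, or if a joint passes its speed limit or range.

## Working session

There is one attempt and no reset: what is moved stays moved. The work goes in short steps, Python scripts to look and compute and a shell command to move; the robot and the scene stay as the last step left them, time stands still between calls to the robot, and variables do not carry over. Pictures are saved under pics/ and viewed, about 8 in all and at most 12, crops included, and the job is handed in when it is done.

```bash
mkdir -p pics; ls; python3 - <<'E'
from plant import *
import cv2,numpy as np
print(get_obs())
for n in ("side","top"):
    s=snapshot(n); np.savez(f"{n}0.npz",**s); cv2.imwrite(f"pics/{n}0.png",s["pixels"][...,::-1])
    print(n,s["fx"],s["fy"],s["cx"],s["cy"],s["pose"].round(4).tolist())
E
```

```text
pics
{'clock': 0.0, 'joint_pos': array([ 8.50902382e+01,  2.05919769e+01,  6.32871654e-01, -1.95775669e-02,
       -7.01344207e+01, -1.65060591e+01]), 'qvel': array([ 0.03367921, -0.07204497, -0.03846043,  0.03629181,  0.04665972,
        0.00939625]), 'tau': array([-2.74924656e-03, -5.82707191e+01,  2.93053919e+01,  6.99676126e+00,
        7.12816996e-03, -1.78567143e-04]), 'tool_pos': array([0.24632444, 0.62792613, 0.22561141]), 'orientation': array([-1.79991071e+02, -9.49009664e-02, -1.11422496e+02]), 'force': array([0.02911391, 0.43574485, 0.17107678]), 'moment': array([ 0.06564926,  0.02343074, -0.00070634]), 'opening': 0.08790337221924778}
side 461.0722960451781 461.0722960451781 262.51152834987715 198.25092731290835 [[0.8208, -0.3645, 0.4398, -0.1276], [-0.5712, -0.5236, 0.6321, -0.9998], [-0.0001, -0.7701, -0.6379, 1.1124], [0.0, 0.0, 0.0, 1.0]]
top 366.2050397187144 366.2050397187144 254.26193882658666 193.5124899390462 [[-0.0137, -0.9855, 0.1689, 0.3664], [-0.9998, 0.0116, -0.0134, -0.0302], [0.0113, -0.169, -0.9855, 1.0566], [0.0, 0.0, 0.0, 1.0]]
```

View pics/top0.png

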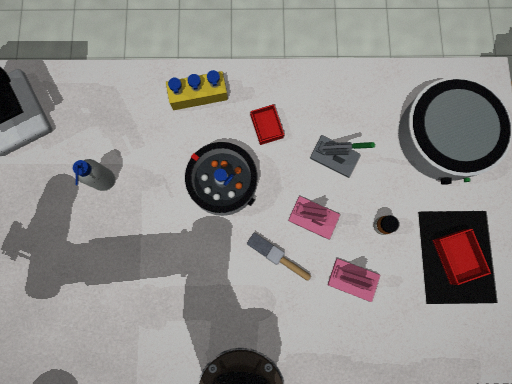

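View pics/side0.png

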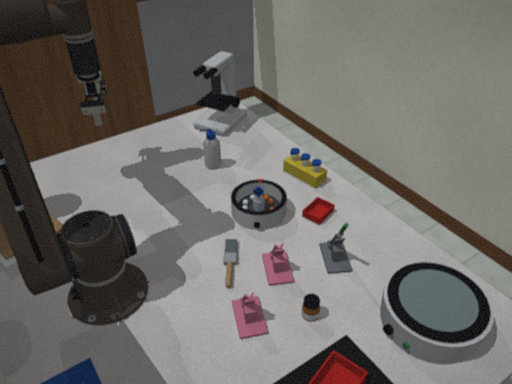

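```bash
cat > h.py <<'E'
import numpy as np,cv2
def load(n): return dict(np.load(n))
def pts(s):
    d=s["depth"];v,u=np.mgrid[:d.shape[0],:d.shape[1]]
    c=np.stack([(u-s["cx"])/s["fx"]*d,(v-s["cy"])/s["fy"]*d,d],-1)
    return c@s["pose"][:3,:3].T+s["pose"][:3,3]
def ray(s,u,v,z):
    d=s["pose"][:3,:3]@np.array([(u-s["cx"])/s["fx"],(v-s["cy"])/s["fy"],1]);o=s["pose"][:3,3]
    return o+d*(z-o[2])/d[2]
def proj(s,p):
    c=s["pose"][:3,:3].T@(np.asarray(p)-s["pose"][:3,3]);return c[:2]/c[2]*[s["fx"],s["fy"]]+[s["cx"],s["cy"]]
def hsv(s): return cv2.cvtColor(s["pixels"],cv2.COLOR_RGB2HSV)
E
python3 - <<'E'
from h import *
T=load("top0.npz");S=load("side0.npz")
t=T["pixels"][125:225,175:395];cs=[cv2.resize(T["pixels"][130:220,175:265],(400,400),interpolation=2),cv2.resize(T["pixels"][120:190,305:375+10],(457,400),interpolation=2)]
a=np.hstack(cs)[:, :800]
cs=[cv2.resize(S["pixels"][170:240,220:300],(457,400),interpolation=2),cv2.resize(S["pixels"][215:285,310:370],(343,400),interpolation=2)]
b=np.hstack(cs)[:,:800]
w=max(a.shape[1],b.shape[1]);im=np.zeros((800,w,3),np.uint8);im[:400,:a.shape[1]]=a;im[400:,:b.shape[1]]=b
cv2.imwrite("pics/c.png",cv2.resize(im,None,fx=.75,fy=.75)[...,::-1])
for n,s,box in (("top",T,(180,135,265,220)),("side",S,(225,175,295,230))):
    P=pts(s);H=hsv(s);m0=np.zeros(H.shape[:2],bool);m0[box[1]:box[3],box[0]:box[2]]=1
    h,sa,v=H[...,0],H[...,1],H[...,2]
    red=m0&((h<6)|(h>172))&(sa>150)&(v>80)
    blue=m0&(h>100)&(h<130)&(sa>120)&(v>60)
    oran=m0&(h>=6)&(h<20)&(sa>120)
    for k,m in(("red",red),("blue",blue),("or",oran)):
        v_,u_=np.nonzero(m);print(n,k,m.sum(),u_.mean(),v_.mean(),np.median(P[m],0).round(4),P[m].min(0).round(3),P[m].max(0).round(3))
    z=P[...,2];rim=m0&(abs(z-.07)<.004)&(v<70)
    q=P[rim][:,:2];A=np.c_[2*q,np.ones(len(q))];c=np.linalg.lstsq(A,(q**2).sum(1),rcond=None)[0]
    print("rim",len(q),c[:2],np.sqrt(c[2]+c[:2]@c[:2]))
for n,s,box in (("top",T,(305,125,390,185)),("side",S,(315,215,360,285))):
    P=pts(s);H=hsv(s);h,sa,v=H[...,0],H[...,1],H[...,2];m0=np.zeros(h.shape,bool);m0[box[1]:box[3],box[0]:box[2]]=1
    g=m0&(h>40)&(h<85)&(sa>90);q=P[g];v_,u_=np.nonzero(g)
    c=q.mean(0);d=np.linalg.svd(q-c)[2][0];print(n,"green",len(q),c.round(4),d.round(3),np.percentile(q,[2,98],0).round(4))
    pl=m0&(abs(P[...,2]-.012)<.004)&(v<150);v_,u_=np.nonzero(pl)
    r=cv2.minAreaRect(P[pl][:,:2].astype(np.float32)*1000);print("plate",pl.sum(),r,cv2.boxPoints(r).tolist())
E
```

```text
top red 85 232.04705882352943 146.2235294117647 [ 0.6978 -0.0579  0.0292] [ 0.366 -0.076 -0.002] [0.726 0.13  1.057]
top blue 191 222.37696335078533 175.83769633507853 [0.5789 0.0423 0.0982] [0.551 0.012 0.018] [0.621 0.072 0.146]
top or 162 228.3827160493827 170.45679012345678 [0.6197 0.0135 0.0353] [ 0.558 -0.007  0.017] [0.644 0.08  0.042]
rim 1264 [0.58392225 0.04744734] 0.09072259747756464
side red 7 259.7142857142857 180.57142857142858 [0.64   0.1197 0.073 ] [0.633 0.115 0.071] [0.645 0.127 0.076]
side blue 52 257.86538461538464 190.5 [0.5638 0.0213 0.127 ] [0.552 0.009 0.095] [0.58  0.031 0.145]
side or 67 269.07462686567163 201.28358208955223 [0.627  0.0416 0.0361] [-0.128 -1.     0.015] [0.652 0.079 1.112]
rim 371 [0.58454445 0.04843434] 0.0902320831999245
top green 113 [ 0.6378 -0.3166  0.1752] [-0.251 -0.459  0.852] [[ 0.6273 -0.3355  0.1407]
 [ 0.6511 -0.2993  0.2007]]
plate 663 ((656.3859252929688, -285.2674560546875), (129.33729553222656, 80.32273864746094), 62.45973587036133) [[590.8744506835938, -324.03875732421875], [662.0955200195312, -361.177734375], [721.8973999023438, -246.49615478515625], [650.6763305664062, -209.357177734375]]
side green 27 [ 0.6313 -0.3253  0.1821] [-0.123 -0.412  0.903] [[ 0.6252 -0.3355  0.1499]
 [ 0.6376 -0.3082  0.2022]]
plate 478 ((688.6025390625, -224.7639617919922), (277.0342712402344, 80.10627746582031), 61.69301223754883) [[587.65478515625, -327.72412109375], [658.181884765625, -365.7101745605469], [789.55029296875, -121.80380249023438], [719.023193359375, -83.8177490234375]]
```

View pics/c.png

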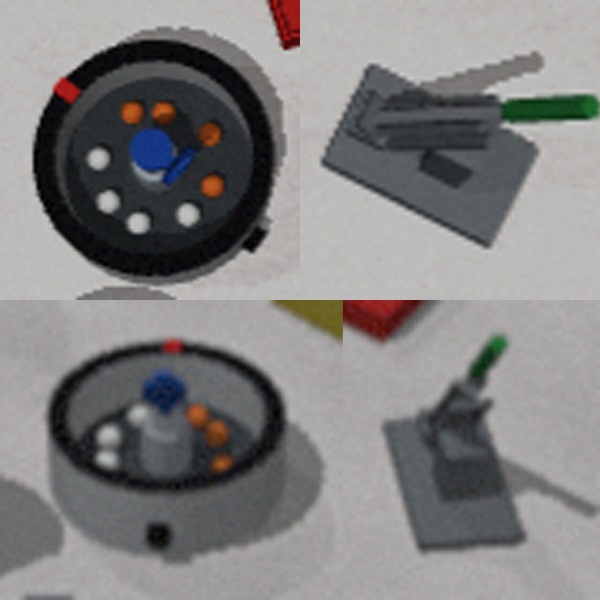

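```bash
python3 - <<'E'
from h import *
T=load("top0.npz");S=load("side0.npz");c=np.array([.5842,.048])
rr=[]
for n,s,box in (("top",T,(185,148,205,168)),("side",S,(252,176,268,186))):
    H=hsv(s);h,sa,v=H[...,0],H[...,1],H[...,2];m=np.zeros(h.shape,bool);m[box[1]:box[3],box[0]:box[2]]=1
    m&=((h<8)|(h>170))&(sa>110);v_,u_=np.nonzero(m);p=ray(s,u_.mean(),v_.mean(),.07);d=p[:2]-c
    print(n,m.sum(),p,np.hypot(*d),np.degrees(np.arctan2(d[1],d[0])))
a=np.radians(float(np.degrees(np.arctan2(d[1],d[0])))) 
R=np.array([[np.cos(a),np.sin(a)],[-np.sin(a),np.cos(a)]])
for n,s,box in (("top",T,(205,160,245,195)),("side",S,(245,180,275,215))):
    P=pts(s);H=hsv(s);h,sa,v=H[...,0],H[...,1],H[...,2];m=np.zeros(h.shape,bool);m[box[1]:box[3],box[0]:box[2]]=1
    m&=(h>98)&(h<130)&(sa>100)&(P[...,2]>.09)&(P[...,2]<.2);q=P[m].copy();q[:,:2]=(q[:,:2]-c)@R.T
    hi=q[q[:,2]>.108];print(n,"neck",q[(q[:,2]<.105)].mean(0).round(4),"cap n",len(hi))
    print((hi[np.argsort(hi[:,2])][::max(1,len(hi)//12)]*1000).round(0).tolist())
# others heights
for n,u,v in (("bottle",95,175),("jar",388,224)):
    print(n,ray(T,u,v,.1))
E
```

```text
top 44 [0.64108369 0.12071607 0.07      ] 0.09232215543169442 51.96495204815118
side 12 [0.64197054 0.12427722 0.07      ] 0.0956851610970077 52.86058189489502
top neck [-0.0012  0.0004  0.0973] cap n 54
[[-22.0, 6.0, 108.0], [-25.0, -4.0, 117.0], [-27.0, 6.0, 123.0], [-34.0, -15.0, 125.0], [-36.0, 13.0, 126.0], [-29.0, -1.0, 128.0], [-36.0, 8.0, 129.0], [-30.0, 13.0, 131.0], [-33.0, -9.0, 131.0], [-38.0, -6.0, 134.0], [-31.0, 10.0, 135.0], [-38.0, 6.0, 140.0], [-34.0, -4.0, 143.0], [-35.0, 6.0, 145.0]]
side neck [-0.0164 -0.0011  0.097 ] cap n 57
[[-29.0, 7.0, 110.0], [-30.0, -3.0, 112.0], [-28.0, 4.0, 114.0], [-32.0, -7.0, 118.0], [-35.0, 7.0, 120.0], [-33.0, 17.0, 122.0], [-36.0, 10.0, 125.0], [-38.0, 3.0, 126.0], [-35.0, 7.0, 129.0], [-41.0, -11.0, 129.0], [-32.0, -7.0, 131.0], [-36.0, -4.0, 134.0], [-35.0, 7.0, 137.0], [-33.0, 3.0, 140.0], [-40.0, 6.0, 145.0]]
bottle [0.58525516 0.37976916 0.1       ]
jar [ 0.44504184 -0.39309475  0.1       ]
```

```bash
python3 -m pendant '[[[25,-55,0,0,0,-2],[50,-110,0,0,0,-4],[75,-165,0,0,0,-6],[100,-220,0,0,0,-8],[125,-275,0,0,0,-10],[150,-330,0,0,0,-12],[175,-385,0,0,0,-14],[200,-440,0,0,0,-16],[225,-495,0,0,0,-17],[250,-550,0,0,0,-17]]]' 1
python3 -m pendant '[[[20,-50,-20,0,0,0],[30,-80,-60,0,0,0],[36,-97,-100,0,0,0],[36,-97,-102,0,0,0],[36,-97,-102,0,0,0]]]'
```

```text
clock: 1.35
tool_pos: [0.4968, 0.0765, 0.2266]
orientation: [-180.0, 0.0, -128.4]
force: [0.7, 1.0, 0.8]
opening: 0.0005
clock: 1.98
tool_pos: [0.5329, -0.0183, 0.1253]
orientation: [-180.0, 0.0, -128.4]
force: [0.7, 1.1, 1.3]
opening: 0.0004
```

```bash
python3 -m pendant '[[[6,8,0,0,0,0],[12,16,0,0,0,0],[18,24,0,0,0,0],[24,32,0,0,0,0],[30,40,0,0,0,0],[36,47,0,0,0,0],[36,47,0,0,0,0]]]'
python3 - <<'E'
from plant import *
from h import *
for n,b in(("side",(225,80,305,230)),("top",(175,130,265,220))):
    s=snapshot(n);np.savez(n+"1.npz",**s)
S=load("side1.npz")["pixels"][130:240,200:320];T=load("top1.npz")["pixels"][120:230,165:285]
cv2.imwrite("pics/c1.png",cv2.resize(np.hstack([S,T]),None,fx=3.3,fy=3.3,interpolation=2)[...,::-1])
E
```

```text
clock: 2.85
tool_pos: [0.569, 0.0292, 0.1241]
orientation: [180.0, 0.0, -128.4]
force: [0.1, -0.6, -0.5]
opening: 0.0004
```

View pics/c1.png

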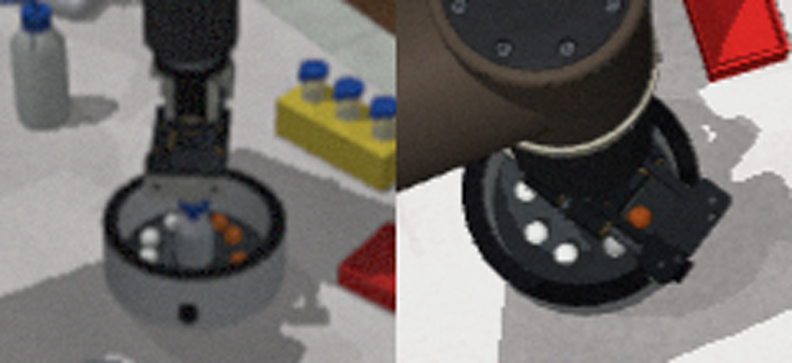

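```bash
python3 -m pendant '[[[6,8,0,0,0,0],[12,16,0,0,0,0],[16,21,0,0,0,0],[18,24,-3,0,0,0],[18,24,-6,0,0,0],[18,24,-9,0,0,0],[18,24,-12,0,0,0],[18,24,-12,0,0,0]]]'
python3 -m pendant '[[[0,0,-2,0,0,0],[0,0,-3,0,0,0],[0,0,-3,0,0,0]]]'
```

```text
clock: 3.95
tool_pos: [0.5889, 0.054, 0.1137]
orientation: [-179.9, 0.3, -128.4]
force: [3.2, 4.9, 4.1]
opening: 0.0005
clock: 4.32
tool_pos: [0.5872, 0.0528, 0.11]
orientation: [-179.9, 0.1, -128.4]
force: [1.9, 1.4, 3.8]
opening: 0.0004
```

```bash
python3 -m pendant '[[[4,5,-1,0,0,0],[4,5,-2,0,0,0],[4,5,-2,0,0,0]]]'
python3 -m pendant '[[[0,0,-1,0,0,0],[0,0,-2,0,0,0],[0,0,-2,0,0,0]]]'
```

```text
clock: 4.7
tool_pos: [0.5895, 0.0566, 0.1082]
orientation: [180.0, -0.1, -128.4]
force: [-5.3, -2.3, 13.4]
opening: 0.0005
clock: 5.08
tool_pos: [0.5897, 0.0566, 0.108]
orientation: [-180.0, -0.1, -128.4]
force: [-11.1, -0.5, 27.2]
opening: 0.0001
```

```bash
python3 -m pendant '[[[0,0,4,0,0,0],[0,0,40,0,0,0],[-20,-30,90,0,0,0],[-30,-80,120,0,0,0],[-20,-130,130,0,0,0],[-10,-180,130,0,0,0],[-10,-200,130,0,0,0],[-10,-200,130,0,0,0]]]' -1
python3 - <<'E'
from plant import *
from h import *
s=snapshot("side");np.savez("side2.npz",**s);t=snapshot("top");np.savez("top2.npz",**t)
cv2.imwrite("pics/c2.png",cv2.resize(np.hstack([s["pixels"][165:245,215:305],t["pixels"][130:210,180:270]]),None,fx=4,fy=4,interpolation=2)[...,::-1])
a=np.radians(52);c=np.array([.5842,.048]);R=np.array([[np.cos(a),np.sin(a)],[-np.sin(a),np.cos(a)]])
for n,s,b in(("s",s,(245,180,275,215)),("t",t,(205,160,245,195))):
    P=pts(s);H=hsv(s);h,sa=H[...,0],H[...,1];m=np.zeros(h.shape,bool);m[b[1]:b[3],b[0]:b[2]]=1
    m&=(h>98)&(h<130)&(sa>100)&(P[...,2]>.09)&(P[...,2]<.2);q=P[m]
    if len(q): q[:,:2]=(q[:,:2]-c)@R.T;print("cap",n,len(q),np.percentile(q,[5,50,95],0).round(3).tolist())
o=np.array([.6563,-.2853,0])
for yaw in(62.2,):
    y=np.radians(yaw);ex=np.array([np.cos(y),np.sin(y),0]);ey=np.array([-np.sin(y),np.cos(y),0])
    ax=-ex*.5+np.array([0,0,.866]);n=ex*.866+np.array([0,0,.5])
    for nm,b in(("top0.npz",(345,125,390,185)),("side0.npz",(325,215,360,260)),):
        s=load(nm);P=pts(s);H=hsv(s);h,sa=H[...,0],H[...,1];m=np.zeros(h.shape,bool);m[b[1]:b[3],b[0]:b[2]]=1
        m&=(h>40)&(h<85)&(sa>90)&(P[...,2]>.1);q=P[m]-o
        for f in(ey,n,ax): print(nm,(np.percentile(q@f,[2,25,50,75,98])*1000).round(1).tolist())
E
```

```text
clock: 6.08
tool_pos: [0.5797, -0.1437, 0.2343]
orientation: [179.9, -0.1, -128.6]
force: [-0.6, 0.1, 0.3]
opening: 0.0747
cap s 81 [[-0.021, -0.013, 0.096], [-0.007, 0.0, 0.106], [0.017, 0.015, 0.111]]
cap t 1 [[-0.023, -0.006, 0.093], [-0.023, -0.006, 0.093], [-0.023, -0.006, 0.093]]
top0.npz [-5.3, -0.8, 2.3, 4.4, 6.3]
top0.npz [50.3, 54.6, 57.0, 58.2, 59.6]
top0.npz [130.2, 150.6, 171.3, 190.0, 200.7]
side0.npz [-3.2, 2.1, 4.3, 5.8, 6.7]
side0.npz [45.9, 48.7, 49.7, 52.2, 56.6]
side0.npz [144.6, 166.8, 187.2, 197.2, 202.6]
```

View pics/c2.png

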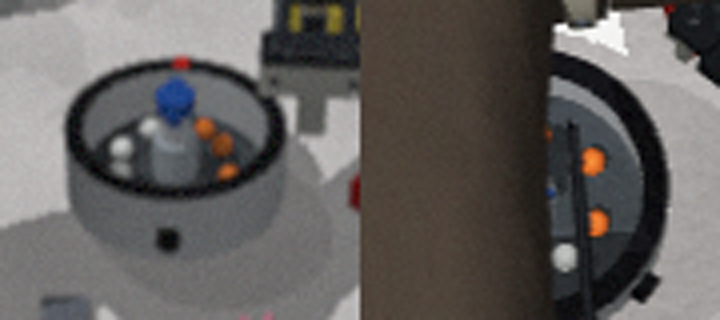

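```bash
python3 -m pendant '[[[10,-50,10,0,0,3],[22,-100,20,0,0,6],[33,-150,30,0,0,9],[44,-200,30,0,0,10.7],[44,-200,30,0,0,10.7]]]' -1
python3 -m pendant '[[[0,0,0,6.6,-3.5,0],[0,0,0,13.3,-7,0],[0,0,0,19.9,-10.5,0],[0,0,0,26.5,-14,0],[0,0,0,26.5,-14,0],[0,0,0,26.5,-14,0]]]'
python3 - <<'E'
from plant import *
from h import *
from scipy.spatial.transform import Rotation as Ro
o=get_obs();R=Ro.from_euler("xyz",o["orientation"],degrees=True).as_matrix();print(R.round(3).tolist(),o["joint_pos"].round(1))
t=snapshot("top");s=snapshot("side");np.savez("top3.npz",**t);np.savez("side3.npz",**s)
cv2.imwrite("pics/c3.png",cv2.resize(np.hstack([s["pixels"][180:300,290:400],t["pixels"][90:210,290:400]]),None,fx=3.5,fy=3.5,interpolation=2)[...,::-1])
ax=np.array([-.233,-.442,.866]);tip=np.array([.677,-.244,.0275]);print("to go to pre",(tip+.226*ax-o["tool_pos"])*1000,"grasp",(tip+.146*ax-o["tool_pos"])*1000)
E
```

```text
clock: 6.8
tool_pos: [0.6248, -0.3442, 0.2639]
orientation: [179.9, -0.0, -117.8]
force: [0.1, 0.8, -0.9]
opening: 0.0876
clock: 7.55
tool_pos: [0.6248, -0.3416, 0.2656]
orientation: [-179.9, 29.9, -117.7]
force: [0.3, -0.8, 0.0]
opening: 0.0881
[[-0.402, -0.886, 0.232], [-0.768, 0.465, 0.441], [-0.498, -0.001, -0.867]] [-30.4  26.6  20.6 -29.9 -86.2  95.4]
to go to pre [ -0.43477427  -2.28799768 -42.38653262] grasp [  18.20522573   33.07200232 -111.66653262]
```

View pics/c3.png

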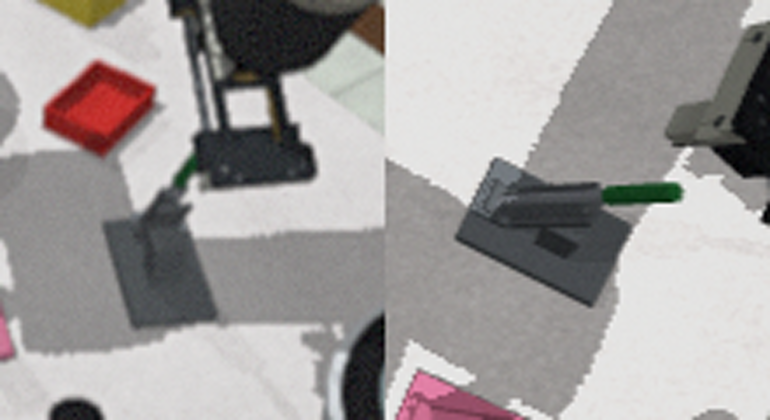

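```bash
python3 -m pendant '[[[0,-2,-20,0,0,0],[0,-2,-42,0,0,0],[5,9,-64,0,0,0],[10,18,-84,0,0,0],[15,27,-102,0,0,0],[18,33,-112,0,0,0],[18,33,-112,0,0,0]]]'
python3 - <<'E'
from plant import *
from h import *
t=snapshot("top");s=snapshot("side")
cv2.imwrite("pics/c4.png",cv2.resize(np.hstack([s["pixels"][190:290,300:390],t["pixels"][105:205,310:400]]),None,fx=4.2,fy=4.2,interpolation=2)[...,::-1])
E
```

```text
clock: 8.52
tool_pos: [0.6424, -0.3089, 0.1524]
orientation: [180.0, 30.0, -117.7]
force: [0.0, 0.7, 0.2]
opening: 0.0876
```

View pics/c4.png

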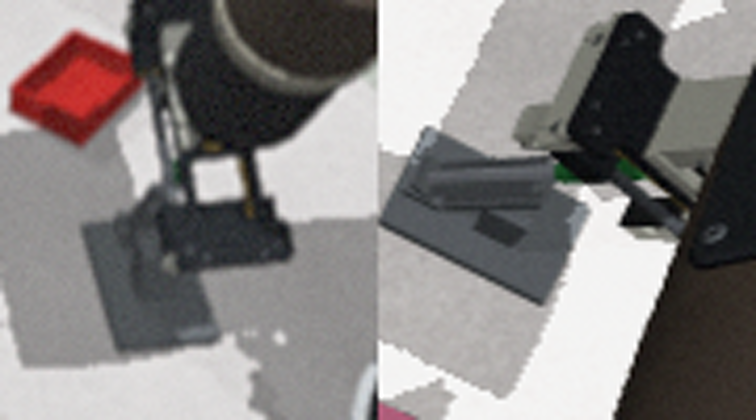

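```bash
python3 -m pendant '[[[0,0,0,0,0,0],[0,0,0,0,0,0],[0,0,0,0,0,0],[0,0,0,0,0,0],[0,0,0,0,0,0],[0,0,0,0,0,0]]]' 0.9
```

```text
clock: 9.38
tool_pos: [0.6425, -0.3096, 0.1535]
orientation: [-179.9, 30.0, -117.7]
force: [-0.0, 0.1, 0.1]
opening: 0.033
```

```bash
python3 -m pendant '[[[0,0,0,0,0,0],[0,0,0,0,0,0],[0,0,0,0,0,0],[0,0,0,0,0,0]]]' 1
```

```text
clock: 9.88
tool_pos: [0.6426, -0.3094, 0.1537]
orientation: [-179.9, 30.0, -117.7]
force: [-0.6, 1.5, 1.8]
opening: 0.0135
```

```bash
python3 -m pendant '[[[-1,-2,3,0,0,0],[-1,-3,6,0,0,0],[3,5,11,0,0,0],[11,20,16,0,0,0],[19,35,21,0,0,0],[22,40,50,0,0,0],[22,40,90,0,0,0],[22,40,130,0,0,0],[22,40,140,0,0,0],[22,40,140,0,0,0]]]'
python3 - <<'E'
from plant import *
from h import *
from scipy.spatial.transform import Rotation as Ro
o=get_obs();R=Ro.from_euler("xyz",o["orientation"],degrees=True).as_matrix()
t=snapshot("top");s=snapshot("side")
for n,x in(("top",t),("side",s)):
    for L in(-.02,.07,.146): print(n,L,proj(x,o["tool_pos"]+R[:,2]*L).round(1))
cv2.imwrite("pics/c5.png",cv2.resize(np.hstack([s["pixels"][160:290,290:400],t["pixels"][85:215,280:390]]),None,fx=3.5,fy=3.5,interpolation=2)[...,::-1])
E
```

```text
clock: 11.12
tool_pos: [0.6649, -0.2688, 0.2945]
orientation: [-179.8, 30.0, -117.6]
force: [0.3, 0.9, -1.0]
opening: 0.0135
top -0.02 [363.6 116. ]
top 0.07 [336.2 120.2]
top 0.146 [316.8 123.1]
side -0.02 [344.7 181.1]
side 0.07 [338.  192.6]
side 0.146 [332.9 201.2]
```

View pics/c5.png

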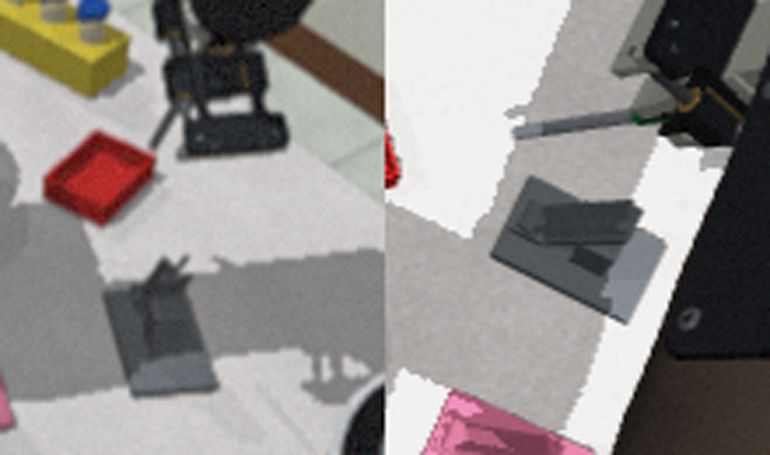

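```bash
python3 -m pendant '[[[-5,20,0,-6.6,3.5,0],[-10,60,0,-13.3,7,0],[-18,110,0,-19.9,10.5,0],[-24,165,0,-26.5,14,0],[-30,220,0,-26.5,14,0],[-36,270,0,-26.5,14,0],[-43,320,0,-26.5,14,0],[-49,350,0,-26.5,14,0],[-49,358,0,-26.5,14,0],[-49,358,0,-26.5,14,0]]]'
python3 - <<'E'
from h import *
from plant import *
from scipy.spatial.transform import Rotation as Ro
o=get_obs();R=Ro.from_euler("xyz",o["orientation"],degrees=True).as_matrix();a=np.radians(52);c=np.array([.5842,.048]);M=np.array([[np.cos(a),np.sin(a)],[-np.sin(a),np.cos(a)]])
tip=o["tool_pos"]+.146*R[:,2];print(o["tool_pos"],tip,"bath frame",M@(tip[:2]-c),R[:,2].round(3))
s=load("top0.npz");P=pts(s);H=hsv(s);h,sa,v=H[...,0],H[...,1],H[...,2]
d=np.hypot(*(P[...,:2]-c).transpose(2,0,1));m=(P[...,2]<.05)&(P[...,2]>.027)&(d<.078)&(d>.022)
n,l,st,ce=cv2.connectedComponentsWithStats(m.astype(np.uint8))
for i in range(1,n):
    if st[i,4]>8:
        p=ray(s,*ce[i],.033);print(st[i,4],(M@(p[:2]-c)*1000).round(0),p.round(3))
t=snapshot("top");S=snapshot("side");np.savez("side6.npz",**S)
L=proj(S,tip);print("side tip px",L)
cv2.imwrite("pics/c6.png",cv2.resize(np.hstack([S["pixels"][110:250,200:310],t["pixels"][110:250,160:270]]),None,fx=3.5,fy=3.5,interpolation=2)[...,::-1])
E
```

```text
clock: 12.48
tool_pos: [0.6152, 0.0885, 0.2925]
orientation: [179.9, -0.1, -117.7]
force: [0.0, 0.5, -0.4]
opening: 0.0134
[0.61521199 0.08852533 0.2924543 ] [0.61496322 0.08842964 0.14645454] bath frame [0.05079872 0.00064922] [-0.002 -0.001 -1.   ]
37 [ 46. -24.] [0.631 0.07  0.033]
38 [ 24. -41.] [0.631 0.041 0.033]
38 [-19. -49.] [0.611 0.003 0.033]
39 [43. 25.] [0.591 0.098 0.033]
37 [-49. -15.] [0.566 0.    0.033]
40 [13. 49.] [0.553 0.089 0.033]
40 [-47.  17.] [0.541 0.021 0.033]
37 [-18.  49.] [0.535 0.064 0.033]
side tip px [259.1276706  170.94820039]
```

View pics/c6.png

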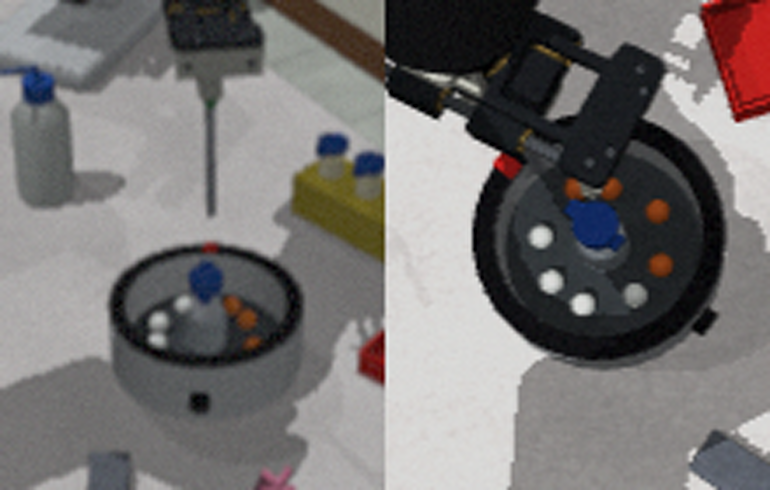

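```bash
python3 -m pendant '[[[0,0,-20,0,0,0],[0,0,-40,0,0,0],[0,0,-60,0,0,0],[0,0,-80,0,0,0],[0,0,-95,0,0,0],[0,0,-108,0,0,0],[0,0,-116,0,0,0],[0,0,-119,0,0,0],[0,0,-119,0,0,0],[0,0,-119,0,0,0]]]'
python3 -m pendant '[[[0,0,-2,0,0,0],[0,0,-4,0,0,0],[0,0,-4,0,0,0]]]'
python3 -m pendant '[[[0,0,-1,0,0,0],[0,0,-2,0,0,0],[0,0,-2,0,0,0]]]'
```

```text
clock: 13.82
tool_pos: [0.6158, 0.0885, 0.1752]
orientation: [-180.0, 0.0, -117.7]
force: [0.7, -1.0, -1.0]
opening: 0.0135
clock: 14.2
tool_pos: [0.6153, 0.0883, 0.1703]
orientation: [180.0, -0.0, -117.7]
force: [0.3, -0.4, -1.2]
opening: 0.0134
clock: 14.58
tool_pos: [0.6154, 0.0883, 0.1684]
orientation: [180.0, -0.0, -117.7]
force: [0.4, -0.1, -0.6]
opening: 0.0136
```

```bash
for i in 1 2; do python3 -m pendant '[[[0,0,-1,0,0,0],[0,0,-1,0,0,0],[0,0,-1,0,0,0]]]'; done
```

```text
clock: 14.95
tool_pos: [0.6155, 0.0884, 0.1676]
orientation: [-180.0, 0.0, -117.7]
force: [0.6, 0.3, 0.2]
opening: 0.0135
clock: 15.32
tool_pos: [0.6157, 0.0884, 0.1669]
orientation: [-180.0, 0.0, -117.7]
force: [-0.2, -0.0, 2.8]
opening: 0.0135
```

```bash
for i in 1 2; do python3 -m pendant '[[[0,0,-1,0,0,0],[0,0,-1,0,0,0],[0,0,-1,0,0,0]]]'; done
```

```text
clock: 15.7
tool_pos: [0.6158, 0.0884, 0.166]
orientation: [-180.0, 0.0, -117.7]
force: [-1.3, -0.5, 5.5]
opening: 0.0132
clock: 16.08
tool_pos: [0.6159, 0.0884, 0.1654]
orientation: [-179.9, 0.0, -117.7]
force: [-0.8, -0.3, 6.5]
opening: 0.0131
```

```bash
python3 -m pendant '[[[0,0,3,0,0,0],[0,0,5,0,0,0],[0,0,5,0,0,0]]]'
python3 -m pendant '[[[8,-7,0,0,0,0],[14,-16,0,0,0,0],[18,-26,0,0,0,0],[20,-37,0,0,0,0],[19,-47,0,0,0,0],[17,-58,0,0,0,0],[12,-67,0,0,0,0],[5,-76,0,0,0,0],[-3,-83,0,0,0,0],[-12,-88,0,0,0,0]]]'
python3 -m pendant '[[[0,0,0,0,0,0]]]'
```

```text
clock: 16.45
tool_pos: [0.6152, 0.0883, 0.1691]
orientation: [180.0, -0.0, -117.7]
force: [-0.4, 0.3, 0.2]
opening: 0.0137
clock: 17.7
tool_pos: [0.6028, -0.0, 0.1696]
orientation: [-180.0, 0.0, -117.7]
force: [-0.6, 0.5, -0.7]
opening: 0.0136
clock: 17.82
tool_pos: [0.6028, 0.0001, 0.1699]
orientation: [-180.0, 0.0, -117.7]
force: [-1.2, 0.4, -0.7]
opening: 0.0135
```

```bash
python3 -m pendant '[[[-10,-3,0,0,0,0],[-21,-4,0,0,0,0],[-31,-2,0,0,0,0],[-42,2,0,0,0,0],[-51,7,0,0,0,0],[-58,15,0,0,0,0],[-64,23,0,0,0,0],[-68,33,0,0,0,0],[-70,44,0,0,0,0],[-70,54,0,0,0,0]]]'
python3 -m pendant '[[[3,10,0,0,0,0],[7,20,0,0,0,0],[14,28,0,0,0,0],[22,35,0,0,0,0],[31,40,0,0,0,0],[42,43,0,0,0,0],[52,44,0,0,0,0],[63,42,0,0,0,0],[73,39,0,0,0,0],[82,34,0,0,0,0]]]'
python3 - <<'E'
from plant import *
from h import *
S=snapshot("side");t=snapshot("top")
cv2.imwrite("pics/c7.png",cv2.resize(np.hstack([S["pixels"][110:250,200:310],t["pixels"][110:250,160:270]]),None,fx=3.5,fy=3.5,interpolation=2)[...,::-1])
E
```

```text
clock: 19.08
tool_pos: [0.5335, 0.0552, 0.1696]
orientation: [-180.0, -0.0, -117.7]
force: [-0.4, -0.0, -0.9]
opening: 0.0133
clock: 20.32
tool_pos: [0.6162, 0.0879, 0.1695]
orientation: [180.0, -0.0, -117.7]
force: [-0.5, -0.4, -0.8]
opening: 0.0133
```

View pics/c7.png

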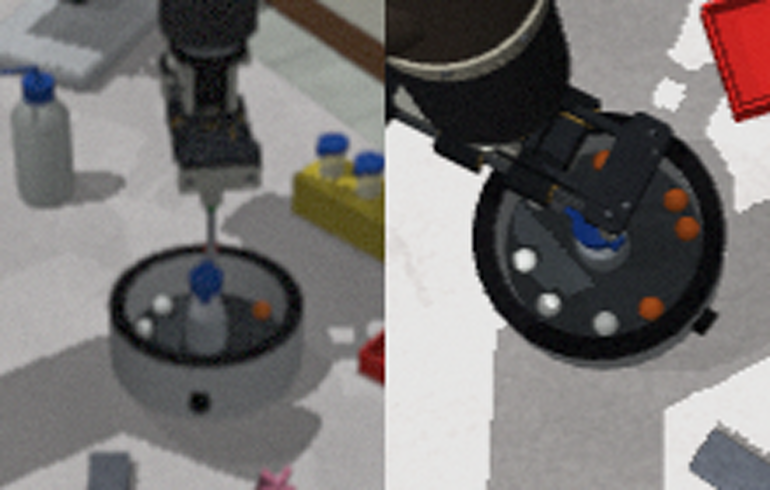

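```bash
python3 -m pendant '[[[8,-7,0,0,0,0],[14,-16,0,0,0,0],[18,-26,0,0,0,0],[20,-37,0,0,0,0],[19,-47,0,0,0,0],[17,-58,0,0,0,0],[12,-67,0,0,0,0],[5,-76,0,0,0,0],[-3,-83,0,0,0,0],[-12,-88,0,0,0,0]]]'
python3 -m pendant '[[[-10,-3,0,0,0,0],[-21,-4,0,0,0,0],[-31,-2,0,0,0,0],[-42,2,0,0,0,0],[-51,7,0,0,0,0],[-58,15,0,0,0,0],[-64,23,0,0,0,0],[-68,33,0,0,0,0],[-70,44,0,0,0,0],[-70,54,0,0,0,0]]]'
python3 -m pendant '[[[3,10,0,0,0,0],[7,20,0,0,0,0],[14,28,0,0,0,0],[22,35,0,0,0,0],[31,40,0,0,0,0],[42,43,0,0,0,0],[52,44,0,0,0,0],[63,42,0,0,0,0],[73,39,0,0,0,0],[82,34,0,0,0,0]]]'
python3 -m pendant '[[[0,0,0,0,0,0],[0,0,0,0,0,0],[0,0,30,0,0,0],[0,0,70,0,0,0],[0,0,110,0,0,0],[0,0,125,0,0,0],[0,0,125,0,0,0]]]'
```

```text
clock: 21.68
tool_pos: [0.6028, -0.0001, 0.1696]
orientation: [-180.0, 0.0, -117.7]
force: [0.2, -0.2, -0.6]
opening: 0.0132
clock: 22.92
tool_pos: [0.5335, 0.0552, 0.1696]
orientation: [-180.0, 0.0, -117.7]
force: [-0.2, 0.2, -1.2]
opening: 0.0137
clock: 24.18
tool_pos: [0.6161, 0.0879, 0.1695]
orientation: [180.0, -0.0, -117.7]
force: [-0.2, 0.4, -1.3]
opening: 0.0138
clock: 25.05
tool_pos: [0.6155, 0.0887, 0.2953]
orientation: [-179.9, 0.1, -117.7]
force: [0.3, -0.3, -1.7]
opening: 0.0136
```

```bash
python3 -m pendant '[[[6,-40,0,0,0,0],[12,-90,0,0,0,0],[18,-140,0,0,0,0],[25,-190,0,0,0,0],[32,-240,0,6.6,-3.5,0],[39,-290,0,13.3,-7,0],[45,-330,0,19.9,-10.5,0],[49,-355,0,26.5,-14,0],[49,-358,0,26.5,-14,0],[49,-358,0,26.5,-14,0]]]'
python3 - <<'E'
from plant import *
from h import *
from scipy.spatial.transform import Rotation as Ro
o=get_obs();R=Ro.from_euler("xyz",o["orientation"],degrees=True).as_matrix();print(o["tool_pos"],R[:,2].round(3))
t=snapshot("top");s=snapshot("side");np.savez("top8.npz",**t);np.savez("side8.npz",**s)
for n,x in(("top",t),("side",s)): print(n,proj(x,o["tool_pos"]+R[:,2]*.146).round(1))
c=np.array([.5842,.048]);P=pts(t);d=np.hypot(*(P[...,:2]-c).transpose(2,0,1));m=(P[...,2]<.05)&(P[...,2]>.027)&(d<.08)&(d>.022)
n,l,st,ce=cv2.connectedComponentsWithStats(m.astype(np.uint8));a=np.radians(52);M=np.array([[np.cos(a),np.sin(a)],[-np.sin(a),np.cos(a)]])
for i in range(1,n):
    if st[i,4]>8: print(st[i,4],(M@(ray(t,*ce[i],.033)[:2]-c)*1000).round(0),t["pixels"][l==i].mean(0).round())
cv2.imwrite("pics/c8.png",np.vstack([cv2.resize(np.hstack([s["pixels"][160:290,290:400],t["pixels"][85:215,280:390]]),None,fx=2.4,fy=2.4,interpolation=2),cv2.resize(np.hstack([s["pixels"][160:245,215:325],t["pixels"][130:215,175:285]]),None,fx=2.4,fy=2.4,interpolation=2)])[...,::-1])
E
```

```text
clock: 26.3
tool_pos: [0.6639, -0.27, 0.2923]
orientation: [179.9, 29.9, -117.9]
force: [0.6, 1.2, -0.7]
opening: 0.0132
[ 0.66388162 -0.27000655  0.29232438] [ 0.231  0.442 -0.867]
top [317.1 123.9]
side [332.7 202.1]
37 [ 41. -56.] [192.  99.  42.]
36 [65.  1.] [196. 199. 197.]
38 [-25. -66.] [196. 102.  44.]
37 [-47. -52.] [193.  98.  41.]
38 [41. 48.] [190. 193. 191.]
37 [ 3. 66.] [159. 162. 160.]
38 [-65.  18.] [174.  89.  36.]
40 [-43.  50.] [156. 159. 157.]
```

View pics/c8.png

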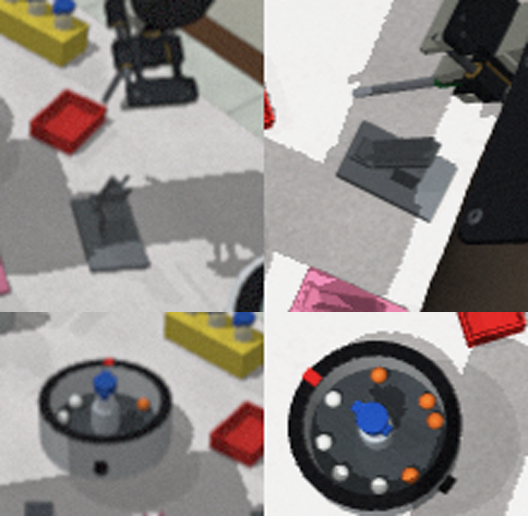

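```bash
python3 -m pendant '[[[0,0,-30,0,0,0],[0,0,-60,0,0,0],[0,0,-90,0,0,0],[-1,-2,-112,0,0,0],[-3,-5,-120,0,0,0],[-7,-12,-122,0,0,0],[-11,-20,-125,0,0,0],[-15,-28,-127,0,0,0],[-19,-35,-130,0,0,0],[-19,-35,-130,0,0,0]]]'
python3 -m pendant '[[[-2,-4,-2,0,0,0],[-4,-8,-5,0,0,0],[-4,-8,-5,0,0,0]]]'
python3 -m pendant '[[[-4,-7,-7,0,0,0],[1,2,-4,0,0,0]]]' >/dev/null & wait; python3 -c "
from plant import *
print(get_obs())"
```

```text
clock: 27.65
tool_pos: [0.645, -0.3055, 0.1643]
orientation: [-180.0, 30.0, -117.8]
force: [0.5, -0.8, -1.5]
opening: 0.0136
clock: 28.02
tool_pos: [0.6413, -0.3123, 0.1594]
orientation: [-180.0, 30.0, -117.7]
force: [-0.4, 1.8, -0.4]
opening: 0.0132
{'clock': 28.275, 'joint_pos': array([-27.78924252,  30.0056838 ,  12.46588114, -31.29450705,
       -74.72279255,  99.186007  ]), 'qvel': array([ 6.78172288, -1.92040175, -2.61543351,  1.89181794,  3.74203258,
       -6.97507747]), 'tau': array([ -1.22692533, -69.35071707,  29.12945688,   3.79306599,
        -0.177305  ,   0.41355019]), 'tool_pos': array([ 0.64350352, -0.31026307,  0.1579056 ]), 'orientation': array([-179.73449389,   30.07103819, -117.58154906]), 'force': array([-0.55478715,  0.09027115, -1.46367087]), 'moment': array([-1.67460293e+00,  9.07465420e-01, -8.23158974e-05]), 'opening': 0.013609052694736801}
```

```bash
python3 -m pendant '[[[0,0,0,0,0,0],[0,0,0,0,0,0],[0,0,0,0,0,0]]]'; python3 -m pendant '[[[0,0,-1,0,0,0],[0,1,-2,0,0,0],[0,1,-2,0,0,0]]]'
```

```text
clock: 28.65
tool_pos: [0.6425, -0.3107, 0.1554]
orientation: [-179.9, 30.0, -117.7]
force: [-0.2, 2.2, 2.3]
opening: 0.0135
clock: 29.02
tool_pos: [0.6428, -0.3098, 0.1538]
orientation: [-179.9, 30.0, -117.7]
force: [0.9, 0.5, 4.3]
opening: 0.0135
```

```bash
python3 -m pendant '[[[0,0,0,0,0,0],[0,0,0,0,0,0],[0,0,0,0,0,0],[0,0,0,0,0,0],[0,0,0,0,0,0],[0,0,0,0,0,0],[0,0,0,0,0,0],[0,0,0,0,0,0],[0,0,0,0,0,0],[0,0,0,0,0,0]]]' -1
python3 -m pendant '[[[-2,-4,8,0,0,0],[-5,-9,17,0,0,0],[-9,-18,35,0,0,0],[-14,-27,52,0,0,0],[-19,-35,69,0,0,0],[-23,-44,87,0,0,0],[-23,-44,130,0,0,0],[-23,-44,180,0,0,0],[-23,-44,180,0,0,0]]]'
python3 - <<'E'
from plant import *
from h import *
t=snapshot("top");s=snapshot("side")
o=np.array([.6563,-.2853,0]);y=np.radians(62.2);ex=np.array([np.cos(y),np.sin(y),0]);ey=np.array([-np.sin(y),np.cos(y),0]);ax=-ex*.5+np.array([0,0,.866]);n=ex*.866+np.array([0,0,.5])
for nm,S,b in(("top",t,(345,125,390,185)),("side",s,(325,215,360,260))):
    P=pts(S);H=hsv(S);h,sa=H[...,0],H[...,1];m=np.zeros(h.shape,bool);m[b[1]:b[3],b[0]:b[2]]=1
    m&=(h>40)&(h<85)&(sa>90)&(P[...,2]>.1);q=P[m]-o
    for f in(ey,n,ax): print(nm,(np.percentile(q@f,[2,25,50,75,98])*1000).round(1).tolist())
cv2.imwrite("pics/c9.png",t["pixels"][...,::-1])
E
```

```text
clock: 30.28
tool_pos: [0.6425, -0.3096, 0.1536]
orientation: [-179.9, 30.0, -117.7]
force: [-0.5, 0.2, -0.5]
opening: 0.0871
clock: 31.4
tool_pos: [0.62, -0.3554, 0.3403]
orientation: [-179.3, 29.9, -117.4]
force: [0.2, -0.3, -0.5]
opening: 0.0873
top [-4.9, -0.7, 1.9, 4.4, 6.2]
top [50.2, 53.9, 56.6, 58.1, 59.8]
top [131.7, 151.6, 171.1, 190.5, 200.9]
side [-2.1, 2.0, 3.6, 5.1, 6.8]
side [46.0, 47.8, 48.9, 50.2, 54.0]
side [138.9, 163.3, 181.3, 200.2, 203.9]
```

View pics/c9.png

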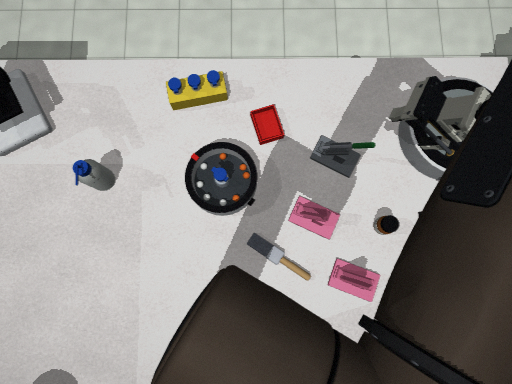

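```bash
python3 -c "
from plant import *
print(close_job(), get_obs()['clock'])"
```

```text
the job is handed in; nothing more can be done
the job is handed in; nothing more can be done
```

I finished every step and handed the job in at about 31.5 s on the robot's clock. No verdict was reported, so the results below are my own checks.

- **Cap:** I swung it over with the shut fingers and pressed it down with up to 27 N. The fingertips stopped at 108 mm, which is the height of the cap's top when shut. The cameras afterwards showed it flat.
- **Floor press and stirring:** I pressed the rod tip on the floor just inside the red mark until I read about 6.5 N and the floor gave 1 to 2 mm. I then made two clockwise turns at 51 mm radius, with the tip about 3 mm above the floor. I read the force only at the end of each call, and it was about 1 N there.
- **Beads:** All eight were still in the well after stirring. Each one lay at least 18 mm from every starting position of a bead of its colour.
- **Rod:** It is back in its rest and released. The green sleeve measures within about 2 mm of where it was at the start in the top view. The side view spreads a few mm more, because few pixels show the sleeve there.
- **Bench:** The last top picture showed the bottle, jar, brush and tray where they started, judged by eye rather than measured. The gripper was clear of everything, with no force reading to suggest contact.

One slip: while laying the rod back I mistyped one row, an extra move of about 1 cm just above the rest. The forces stayed under 5 N and I corrected it before letting go.

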